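Make up two culture kits at the lab bench

TASK

Make up two kits from the things on the bench. In the two-bay tray stand the large foil-capped flask in the larger bay and the short orange-capped bottle in the smaller bay; in the three-bay tray stand the small foil-capped flask in the widest, middle bay, the blue-capped tube in the narrow end bay and lay the tip box flat, right way up, in the other end bay, its long side across the tray. Set everything down gently on the floor of its bay, upright and without dropping it, and leave the tall bottle and the beaker standing where they are.

Things in the scene. Friction and masses are not known exactly. Their poses are not given: they have to be found in the camera images.
- tray2: White open plastic tray, fixed to the bench, floor 4 mm thick, walls and dividers 4 mm thick and 18 mm high above the bench; origin: centre of its underside, x along its length, z up. The TWO-BAY tray, 198 mm long (x) by 114 mm wide (y). One divider makes a larger bay, 106 x 106 mm inside, centred at x = -42 mm, y = 0, and a smaller bay, 80 (x) x 106 (y) mm inside, centred at x = +55 mm, y = 0.
- tray3: White open plastic tray, fixed to the bench, floor 4 mm thick, walls and dividers 4 mm thick and 18 mm high above the bench; origin: centre of its underside, x along its length, z up. The THREE-BAY tray, 236 mm long (x) by 120 mm wide (y). Two dividers make three bays, all 112 mm wide in y and centred at y = 0: a medium end bay 76 mm long at x = -76 mm, the widest bay 90 mm long in the middle at x = +11 mm, and a narrow end bay 54 mm long at x = +87 mm.
- flask_large_mid (a point): The larger of two conical glass flasks with aluminium foil caps: base 85 mm across, 150 mm tall, 0.22 kg; the foil cap, a cylinder 38 mm across, is its top 40 mm and is where to grip it (centre of the cap 55 mm above this point). Stands upright; its point is on the axis, half-way up; z up.
- flask_small_mid (a point): The smaller conical glass flask with a foil cap: base 67 mm across, 115 mm tall, 0.13 kg; the foil cap, a cylinder 32 mm across, is its top 40 mm (centre of the cap 37 mm above this point). Stands upright; its point is on the axis, half-way up; z up.
- bottle_short_mid (a point): The shorter of two round glass bottles with orange screw caps: 56 mm across, 108 mm tall, 0.18 kg; the cap, a cylinder 40 mm across, is its top 26 mm (centre of the cap 41 mm above this point); under it a narrower neck, shoulder from 63 mm to 78 mm above its foot. Stands upright; its point is on the axis, half-way up; z up.
- tip_box_mid (a point): Closed pipette-tip box, grey plastic with a white lid, 90 (its x) x 54 (its y) x 60 mm tall, 0.12 kg, lying flat on the bench; its point is at its centre; x along its long side, z up. Grip it across the 54 mm, in the upper half, so that the fingers stay above the tray's walls.
- tube_mid (a point): Round clear plastic tube with a paper band and a blue cap, standing on its flat foot: 30 mm across, 116 mm tall, 0.06 kg; cap 34 mm across, the top 18 mm. its point is on the axis, half-way up; z up.
- bottle_tall_mid (a point): The taller glass bottle with an orange screw cap, 72 mm across, 170 mm tall; not part of a kit; to be left standing; its point is on the axis, half-way up; z up.
- beaker_mid (a point): Open glass beaker, 70 mm across, 90 mm tall; not part of a kit; to be left standing; its point is on the axis, half-way up; z up.
There are look-alikes about, which are no part of the job. What is shaped like the part that bears tip_box_mid but brown is not meant.

How it is judged (in metres and radians):
At the end, for the whole second after the job is handed in: Each kit item stands upright (0.1 rad) on the floor of its own bay (5 mm), at most 16 mm along the tray from the bay centre and across it 15 (large flask, box), 29 (bottle), 27 (small flask) or 45 mm (tube); released and at rest. Tall bottle and beaker upright within 30 mm of their starts (x of flask_large_mid in the frame of tray2 between -0.058 and -0.026 m and y of flask_large_mid in the frame of tray2 between -0.015 and 0.015 m and z of flask_large_mid in the frame of tray2 between 0.074 and 0.084 m and angle between each of flask_large_mid, bottle_short_mid, tip_box_mid, flask_small_mid, tube_mid, bottle_tall_mid, beaker_mid's own z axis and vertical below 0.1 rad and linear speed of each of flask_large, bottle_short, tip_box, flask_small, tube below 0.02 m/s and x of bottle_short_mid in the frame of tray2 between 0.039 and 0.071 m and y of bottle_short_mid in the frame of tray2 between -0.029 and 0.029 m and z of bottle_short_mid in the frame of tray2 between 0.053 and 0.063 m and x of tip_box_mid in the frame of tray3 between -0.092 and -0.06 m and y of tip_box_mid in the frame of tray3 between -0.015 and 0.015 m and z of tip_box_mid in the frame of tray3 between 0.029 and 0.039 m and x of flask_small_mid in the frame of tray3 between -0.005 and 0.027 m and y of flask_small_mid in the frame of tray3 between -0.027 and 0.027 m and z of flask_small_mid in the frame of tray3 between 0.0565 and 0.0665 m and x of tube_mid in the frame of tray3 between 0.071 and 0.103 m and y of tube_mid in the frame of tray3 between -0.045 and 0.045 m and z of tube_mid in the frame of tray3 between 0.057 and 0.067 m and distance of each of bottle_tall_mid, beaker_mid from where it was at the start of the episode below 0.03 m); the robot touches nothing.
It fails at once if the tall bottle or the beaker is shifted by more than 30 mm (distance of any of bottle_tall_mid, beaker_mid from where it was at the start of the episode above 0.03 m).
It fails at once if a kit item is dropped (it moves faster than 0.6 m/s with no finger on it, a free fall of about 2 cm) ((linear speed of flask_large above 0.6 m/s and contact force between the fingers and flask_large below 0.05 N) or (linear speed of bottle_short above 0.6 m/s and contact force between the fingers and bottle_short below 0.05 N) or (linear speed of tip_box above 0.6 m/s and contact force between the fingers and tip_box below 0.05 N) or (linear speed of flask_small above 0.6 m/s and contact force between the fingers and flask_small below 0.05 N) or (linear speed of tube above 0.6 m/s and contact force between the fingers and tube below 0.05 N)).
It also fails if it takes over 136 s, if anything falls off the work surface, if the arm or the gripper's body presses on something with over 40 N, if the wrist force passes 120 N, or if a joint passes its speed limit or range.

ROBOT

A 6-joint arm with a two-finger parallel gripper is mounted at the origin on the work surface. World frame = base frame: x ahead of the robot, y to its left, z up, the work surface at z = 0. Lengths are in m, angles in degrees, forces in N, time in s.
With the tool pointing down it reaches from about 0.15 to 0.775 m from the base axis. Payload 6.1 kg.
Tool frame: the origin (TCP) lies between the finger pads; the fingertips stand nose_length ahead of it and the grasp point (between the pads) lies 6 mm ahead of it (nose_length is the distance from the TCP to the fingertips, in m); z points along the fingers, y is the line along which they close (so a half turn about z gives the same grasp; the last joint's range is limited). The gripper opens to 85 mm and grips with 20 to 120 N. Pads are 22 mm wide; open, the fingers measure 114 mm over their backs; the gripper's body (76 mm by 85 mm) begins 54 mm behind the grasp point. The pads swing forward as they close: fully open they stand 13 mm farther back than shut.
Start: joints at [68.927, 7.208, -2.269, 80.523, 0, 90], TCP at [0.189, 0.49, 0.256] pointing down, gripper open.
Joint ranges: [-155.77, 155.77], [-54.66, 111.73], [-72.52, 77.12], [-102.08, 115.82], [-83.92, 84.16], [-180, 180]. Speed limits (degrees/s): [136.94, 136.94, 172.46, 180, 180, 180].

INTERFACE

Orientations are given as a 3x3 rotation matrix whose columns are the frame's x, y, z axes.
In Python, from plant import * gives the robot as it stands.
- The arm moves only by the tool servo_tool, never from a script. Its arguments are lists of equal length, an entry for each row: "dp": the shift along the tool's x, y, z in mm, a list of three; "rotation": the turn, a rotation vector about the tool's x, y, z in degrees, a list of three; "jaw": the opening, from 0 (shut) to 1 (fully open). In form: {"dp": [[x, y, z], ...], "rotation": [[ax, ay, az], ...], "jaw": [jaw, ...]}. A call has 1 to 8 rows; each row shifts and turns the commanded pose from where the row before left it, along the tool's axes as they then stand; what a row does not reach is not made up. A row lasts 1/12 s, in which the tool goes at most 41.7 mm and 7.16 degrees, less where a joint would pass 70% of its speed; a pose out of reach is approached as far as the arm can. A call is refused whole if a number of a shift passes 41.7 or a number of a turn 7.16, either way. A call with a gripper value outside its range is refused whole. The fingers move at their own pace and stop on an object; "force" is the grip in N (left out, the last holds). Time passes only in rows, so rows that do not move let the fingers close. It gives the time, the measured TCP pose, the force, the opening and the grip force at its end, in the units of the state.
- get_obs(): the state, without advancing time (a new reading comes with each control period).
- read_camera(name): name is "side" or "top" or "wrist"; returns the picture (400x640x3 uint8, blue, green, red); there is no depth.
- camera_model(name): a dict with "mtx" (3x3 intrinsics, pixels), "world_from_camera" (4x4, takes a point from camera to world coordinates); the wrist camera has in their place "tool_from_camera" (4x4, takes a point from camera to tool coordinates, whose origin is the TCP and whose axes are the flange's). Camera axes: x right, y down, z forward; pixel columns grow to the right and rows downward; lengths in m; the calibration is good to about 2 mm. The wrist camera is an equidistant fisheye: a pixel r from the principal point sees the ray r / f radians off the axis. A picture is of the moment at which its call begins: read the wrist's pose just before it. camera_model takes no time and is no camera call.
- sign_off(): hands the job in; it is judged then, once.
Trained networks look in the newest picture that a camera, given by its name, has taken for a name from the list of things; names that differ only in an ending like _2 or _b are one class to them, and where a whole thing is asked for, a point or a joint stands for the part that bears it (a point fixed in the world has none). Each returns a list of dicts, best first, with "confidence" (0 to 1); they miss things now and then, are a little off and sometimes report something else, mostly with a low value. They report only what shows in the picture. A call takes as long as a camera call. They do not tell look-alikes from the thing itself.
- boxes_of(camera, name): "location" ([column, row] in pixels, amid what is visible of it).
The state is a dict: "t": time; "qpos": joint angles; "joint_velocities": joint speeds; "joint_efforts": joint torques, N m; "ee_pos": TCP position; "tool_rot": TCP orientation; "force": force on the tool from outside, world axes, zero at the start; "wrist_torque": the same for the moment, N m; "width": finger opening in m; "finger_force": force on a finger pad.
Only numpy, scipy, OpenCV 4.12 (cv2) and the standard library are available. Lean on these libraries where they do the work, as an engineer would, in place of code of your own. Each camera call takes 0.05 s, during which the arm holds its last target. There are 200 camera calls.

## Working session

There is one attempt and no reset: what is moved stays moved. The work goes in short steps, Python scripts to look and compute and a tool call to move; the robot and the scene stay as the last step left them, time stands still between calls to the robot, and variables do not carry over. Pictures are saved under pics/ and viewed, at most 14 in all, crops included, and the job is handed in when it is done.

Besides the shell and the picture viewer there is one more tool, called after ">>>" in YAML: its name, and indented under it one key for each argument. servo_tool: Moves the arm, as the interface text tells. Its arguments: {"type":"object","properties":{"dp":{"type":"array","items":{"type":"array","items":{"type":"number"}}},"rotation":{"type":"array","items":{"type":"array","items":{"type":"number"}}},"jaw":{"type":"array","items":{"type":"number"}},"force":{"type":"number"}},"required":["dp","rotation","jaw"]}

```bash
mkdir -p pics; ls
cat > h.py <<'E'
from plant import *
import numpy as np, cv2
def ray(cam,px):
    m=camera_model(cam); K=np.array(m['mtx']); T=np.array(m['world_from_camera'])
    d=np.linalg.solve(K,[px[0],px[1],1]); return T[:3,3],T[:3,:3]@d
def onz(cam,px,z):
    o,d=ray(cam,px); return o+d*(z-o[2])/d[2]
def proj(cam,p):
    m=camera_model(cam);K=np.array(m['mtx']);T=np.linalg.inv(np.array(m['world_from_camera']))
    c=T[:3,:3]@np.array(p)+T[:3,3]; c=K@c; return c[:2]/c[2]
E
python3 - <<'E'
from h import *
o=get_obs();print({k:np.round(v,3).tolist() for k,v in o.items()})
for c in ['top','side']:
    im=read_camera(c); cv2.imwrite(f'pics/{c}1.png',im)
    m=camera_model(c);print(c,np.round(m['mtx'],1).tolist(),np.round(m['world_from_camera'],3).tolist())
m=camera_model('wrist');print({k:np.round(v,4).tolist() if not isinstance(v,str) else v for k,v in m.items()})
for n in ['tray2','tray3','flask_large_mid','flask_small_mid','bottle_short_mid','tip_box_mid','tube_mid','bottle_tall_mid','beaker_mid']:
  for c in ['top','side']:
    print(n,c,[(np.round(b['location']).tolist(),round(b['confidence'],2)) for b in boxes_of(c,n)])
E
```

```text
pics
{'t': 0.0, 'qpos': [68.928, 7.242, -2.328, 80.522, -0.002, 89.998], 'joint_velocities': [0.004, -0.0, 0.042, -0.094, 0.028, 0.005], 'joint_efforts': [-0.0, -43.591, 35.293, 0.017, -0.0, 0.0], 'ee_pos': [0.189, 0.49, 0.256], 'tool_rot': [[-0.933, 0.36, -0.001], [0.36, 0.933, -0.001], [-0.0, -0.002, -1.0]], 'force': [0.266, 0.705, 0.451], 'wrist_torque': [0.022, 0.002, 0.008], 'finger_force': 0.0, 'width': 0.085}
top [[441.8, 0.0, 314.6], [0.0, 441.8, 204.0], [0.0, 0.0, 1.0]] [[0.012, -0.997, 0.075, 0.397], [-1.0, -0.013, -0.019, 0.015], [0.02, -0.075, -0.997, 1.35], [0.0, 0.0, 0.0, 1.0]]
side [[492.1, 0.0, 314.7], [0.0, 492.1, 198.2], [0.0, 0.0, 1.0]] [[0.975, -0.143, 0.169, 0.259], [-0.221, -0.559, 0.799, -1.095], [-0.02, -0.817, -0.577, 0.864], [0.0, 0.0, 0.0, 1.0]]
{'mtx': [[309.7069, 0.0, 318.9735], [0.0, 309.7069, 202.832], [0.0, 0.0, 1.0]], 'tool_from_camera': [[0.0006, -0.952, -0.306, 0.0794], [1.0, 0.0008, -0.0003, -0.0002], [0.0005, -0.306, 0.952, -0.1172], [0.0, 0.0, 0.0, 1.0]]}
tray2 top [([363.0, 168.0], 0.62), ([260.0, 161.0], 0.61)]
tray2 side [([342.0, 178.0], 0.96), ([375.0, 243.0], 0.66)]
tray3 top [([363.0, 168.0], 0.62), ([260.0, 161.0], 0.61)]
tray3 side [([342.0, 178.0], 0.96), ([375.0, 243.0], 0.66)]
flask_large_mid top [([351.0, 218.0], 0.68)]
flask_large_mid side [([308.0, 232.0], 0.81)]
flask_small_mid top [([221.0, 222.0], 0.88)]
flask_small_mid side [([276.0, 162.0], 0.58)]
bottle_short_mid top [([312.0, 224.0], 0.79)]
bottle_short_mid side [([294.0, 211.0], 0.89)]
tip_box_mid top [([184.0, 250.0], 0.76), ([176.0, 189.0], 0.67)]
tip_box_mid side [([250.0, 154.0], 0.78), ([309.0, 136.0], 0.63), ([294.0, 208.0], 0.37)]
tube_mid top []
tube_mid side [([373.0, 300.0], 0.63)]
bottle_tall_mid top [([264.0, 217.0], 0.64), ([365.0, 166.0], 0.51)]
bottle_tall_mid side [([296.0, 174.0], 0.62), ([322.0, 270.0], 0.51)]
beaker_mid top [([401.0, 219.0], 0.85)]
beaker_mid side [([324.0, 270.0], 0.7)]
```

Run:
```python
import cv2
t=cv2.imread('pics/top1.png')[110:290,140:480]; cv2.imwrite('pics/top1c.png',cv2.resize(t,None,fx=2.35,fy=2.35,interpolation=cv2.INTER_CUBIC))
s=cv2.imread('pics/side1.png')[90:340,200:480]; cv2.imwrite('pics/side1c.png',cv2.resize(s,None,fx=2.4,fy=2.4,interpolation=cv2.INTER_CUBIC))
```

```text
(no output)
```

View pics/top1c.png

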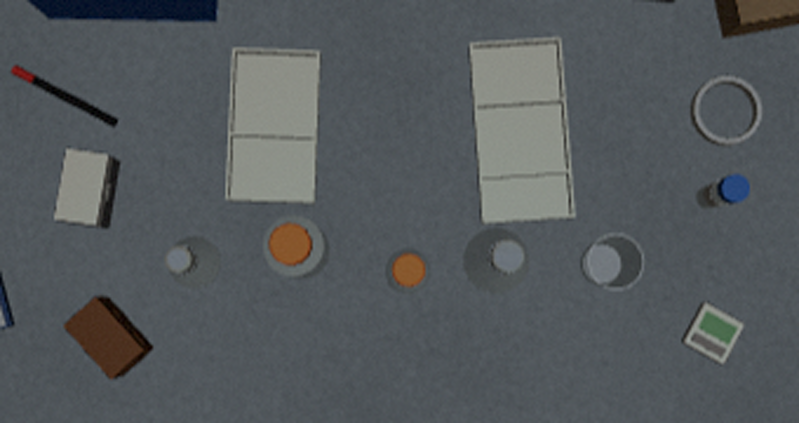

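View pics/side1c.png

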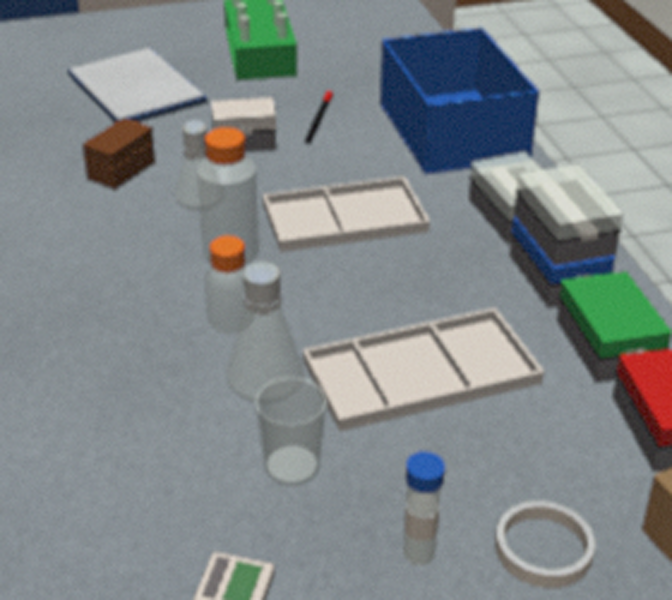

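The top picture (crop 2.35x, offset 140,110) shows, in crop pixels:
- Small flask cap (180,260), tall bottle (290,245), short bottle cap (408,270), large flask cap (508,256), beaker (612,262) and tube cap (735,188).
- The two-bay tray (273,125) and the three-bay tray (522,130). Both narrow or small bays face the robot.
- Box candidates: the white-lidded box (82,187), which I choose, and the brown block (108,337), a look-alike.
- Orange caps: the smaller, shorter bottle at (408,270) is the kit bottle. The one at (290,245) is the tall bottle.

Run:
```python
from h import *
im=cv2.imread('pics/top1.png'); hsv=cv2.cvtColor(im,cv2.COLOR_BGR2HSV)
def win(c,r=16):
    return [int(140+c[0]/2.35),int(110+c[1]/2.35)]
def cent(mask,c,r):
    x,y=win(c); m=np.zeros_like(mask); m[y-r:y+r,x-r:x+r]=mask[y-r:y+r,x-r:x+r]
    n,l,s,ce=cv2.connectedComponentsWithStats(m); k=1+np.argmax(s[1:,4]); return ce[k],s[k],(l==k)
br=(im.min(2)>150).astype('uint8')
print('thr',im[win((273,95))[1],win((273,95))[0]], im[150,320])
for n,c in dict(tray2=(273,125),tray3=(522,130),box=(82,187)).items():
    z=.060 if n=='box' else .018
    ce,s,m=cent(br,c,48 if n!='box' else 22)
    cn=cv2.findContours(m.astype('uint8'),0,1)[0][0]; r=cv2.boxPoints(cv2.minAreaRect(cn))
    P=np.array([onz('top',p,z) for p in r]); e=np.diff(np.vstack([P,P[:1]]),axis=0)
    print(n,s,P.mean(0).round(4),np.linalg.norm(e,axis=1).round(3),np.degrees(np.arctan2(e[:,1],e[:,0])).round(1))
org=((hsv[...,0]<16)&(hsv[...,1]>120)&(hsv[...,2]>110)).astype('uint8'); blu=((hsv[...,0]>95)&(hsv[...,0]<125)&(hsv[...,1]>130)).astype('uint8')
for n,c,z,m in [('short',(408,270),.108,org),('tall',(290,245),.17,org),('tube',(735,188),.116,blu)]:
    ce,s,_=cent(m,c,12); print(n,ce.round(1),s,onz('top',ce,z).round(4))
for n,c,z in [('fs',(180,260),.115),('fl',(508,256),.150),('beakerfoot',(604,264),.004)]:
    print(n,onz('top',(140+c[0]/2.35,110+c[1]/2.35),z).round(4))
t=cv2.imread('pics/top1.png')[165:260,150:240]; cv2.imwrite('pics/cropbox.png',cv2.resize(t,None,fx=6,fy=6,interpolation=cv2.INTER_CUBIC))
```

```text
thr [136 145 142] [91 86 80]Traceback (most recent call last):
  File "<stdin>", line 12, in <module>
  File "<stdin>", line 7, in cent
    return _wrapfunc(a, 'argmax', axis=axis, out=out, **kwds)
    return bound(*args, **kwds)
ValueError: attempt to get argmax of an empty sequence
```

Run:
```python
from h import *
im=cv2.imread('pics/top1.png'); hsv=cv2.cvtColor(im,cv2.COLOR_BGR2HSV)
def win(c,r=16):
    return [int(140+c[0]/2.35),int(110+c[1]/2.35)]
def cent(mask,c,r):
    x,y=win(c); m=np.zeros_like(mask); m[y-r:y+r,x-r:x+r]=mask[y-r:y+r,x-r:x+r]
    n,l,s,ce=cv2.connectedComponentsWithStats(m); k=1+np.argmax(s[1:,4]); return ce[k],s[k],(l==k)
br=(im[...,1]>115).astype('uint8'); br=cv2.morphologyEx(br,cv2.MORPH_CLOSE,np.ones((3,3)))
for n,c in dict(tray2=(273,125),tray3=(522,130),box=(82,187)).items():
    z=.060 if n=='box' else .018
    ce,s,m=cent(br,c,48 if n!='box' else 22)
    cn=cv2.findContours(m.astype('uint8'),0,1)[0][0]; r=cv2.boxPoints(cv2.minAreaRect(cn))
    P=np.array([onz('top',p,z) for p in r]); e=np.diff(np.vstack([P,P[:1]]),axis=0)
    print(n,s,P.mean(0).round(4),np.linalg.norm(e,axis=1).round(3),np.degrees(np.arctan2(e[:,1],e[:,0])).round(1))
org=((hsv[...,0]<16)&(hsv[...,1]>120)&(hsv[...,2]>110)).astype('uint8'); blu=((hsv[...,0]>95)&(hsv[...,0]<125)&(hsv[...,1]>130)).astype('uint8')
for n,c,z,m in [('short',(408,270),.108,org),('tall',(290,245),.17,org),('tube',(735,188),.116,blu)]:
    ce,s,_=cent(m,c,12); print(n,ce.round(1),s,onz('top',ce,z).round(4))
for n,c,z in [('fs',(180,260),.115),('fl',(508,256),.150),('beakerfoot',(604,264),.004)]:
    print(n,onz('top',(140+c[0]/2.35,110+c[1]/2.35),z).round(4))
t=cv2.imread('pics/top1.png')[165:260,150:240]; cv2.imwrite('pics/cropbox.png',cv2.resize(t,None,fx=6,fy=6,interpolation=cv2.INTER_CUBIC))
```

```text
tray2 [ 236  130   40   66 2424] [0.621  0.1701 0.018 ] [0.199 0.115 0.199 0.113] [ -0.8 -91.3 178.9  88.6]
tray3 [ 340  126   45   79 3015] [ 0.6197 -0.1537  0.018 ] [0.121 0.238 0.12  0.237] [ -84.8 -175.8   95.     4.6]
box [163 173  23  32 540] [0.5326 0.4004 0.06  ] [0.091 0.052 0.091 0.052] [ -7.8 -99.3 172.   80.7]
short [313.5 224.5] [307 218  14  14 147] [ 0.433  -0.0067  0.108 ]
tall [263.  213.4] [255 205  17  18 236] [0.4591 0.1295 0.17  ]
tube [452.  189.8] [446 184  13  12 123] [ 0.5353 -0.3969  0.116 ]
fs [0.4401 0.2632 0.115 ]
fl [ 0.4482 -0.122   0.15  ]
beakerfoot [ 0.4455 -0.2638  0.004 ]
```

View pics/cropbox.png

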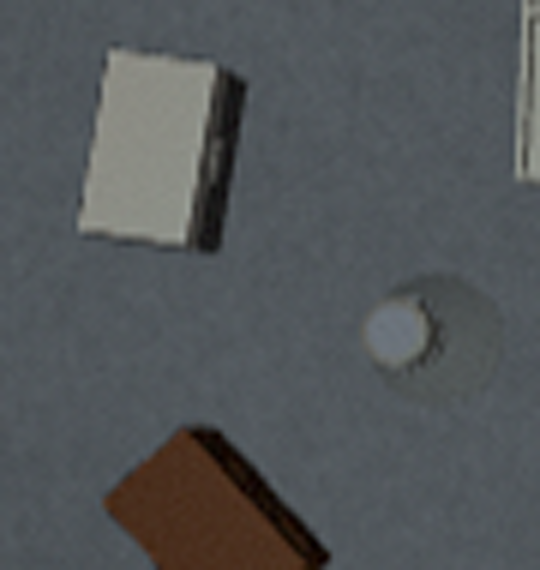

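The crop confirms the choice: the white-lidded grey box is at (150,150), the brown look-alike at (200,500) and the small flask's cap at (398,330). I'll set out for the box.

```bash
cat >> h.py <<'E'
def to(x,y,z,yaw,show=True):
    """tool-axis mm to target given tool x-axis yaw (deg), measured from present; turn about tool z first"""
    o=get_obs();R=np.array(o['tool_rot']);p=np.array(o['ee_pos'])
    cur=np.degrees(np.arctan2(R[1,0],R[0,0])); turn=-((yaw-cur+180)%360-180)
    a=np.radians(yaw); X=np.array([np.cos(a),np.sin(a),0]);Y=np.array([np.sin(a),-np.cos(a),0])
    d=np.array([x,y,z])-p
    print('t',round(o['t'],2),'at',p.round(4),'yaw',cur.round(1),'| turn',turn.round(1),'dp',(1000*np.array([d@X,d@Y,-d[2]])).round(1),'tilt',R[:,2].round(3),'w',round(o['width'],4),'F',np.round(o['force'],1))
E
python3 -c "
from h import *
import plant;print([n for n in dir(plant) if n[0]!='_'])
to(.5326,.4004,.13,172)"
```

```text
['PlanningError', 'boxes_of', 'camera_model', 'get_obs', 'nose_length', 'read_camera', 'sign_off']
t 1.0 at [0.1888 0.4899 0.2563] yaw 158.9 | turn -13.1 dp [-352.9  -40.8  126.3] tilt [ 0.  0. -1.] w 0.0855 F [ 0.  -0.3  0.1]
```

>>> servo_tool:
  dp:
    - [0,0,0]
    - [0,0,0]
    - [-36,-4,12]
    - [-36,-4,12]
    - [-36,-4,12]
    - [-36,-4,12]
    - [-36,-4,12]
    - [-36,-4,12]
  rotation:
    - [0,0,-6.5]
    - [0,0,-6.5]
    - [0,0,0]
    - [0,0,0]
    - [0,0,0]
    - [0,0,0]
    - [0,0,0]
    - [0,0,0]
  jaw: [1,1,1,1,1,1,1,1]

```text
t: 1.67
ee_pos: [0.4008, 0.4351, 0.1838]
tool_rot: [[-0.99, 0.14, 0.0], [0.14, 0.99, 0.0], [-0.0, 0.0, -1.0]]
force: [-0.2, 0.4, 0.7]
width: 0.0854
finger_force: 0.0
```

```bash
python3 -c "
from h import *
to(.5326,.4004,.13,172)"
```

```text
t 1.67 at [0.4008 0.4351 0.1838] yaw 171.9 | turn -0.1 dp [-135.3  -16.    53.8] tilt [ 0.  0. -1.] w 0.0854 F [-0.2  0.4  0.7]
```

>>> servo_tool:
  dp:
    - [-34,-4,11]
    - [-34,-4,11]
    - [-34,-4,11]
    - [-33,-4,11]
    - [0,0,22]
    - [0,0,22]
    - [0,0,22]
    - [0,0,22]
  rotation:
    - [0,0,0]
    - [0,0,0]
    - [0,0,0]
    - [0,0,0]
    - [0,0,0]
    - [0,0,0]
    - [0,0,0]
    - [0,0,0]
  jaw: [1,1,1,1,1,1,1,1]
  force: 30

```text
t: 2.33
ee_pos: [0.531, 0.4007, 0.0511]
tool_rot: [[-0.99, 0.141, -0.0], [0.141, 0.99, -0.0], [0.0, -0.0, -1.0]]
force: [0.2, 0.7, -0.4]
width: 0.0856
finger_force: 0.0
```

```bash
python3 -c "
from h import *
print(nose_length)
to(.5326,.4004,.051,172);cv2.imwrite('pics/w1.png',read_camera('wrist'))"
```

```text
0.025
t 2.33 at [0.531  0.4007 0.0511] yaw 171.9 | turn -0.1 dp [-1.6 -0.   0.1] tilt [-0. -0. -1.] w 0.0856 F [ 0.2  0.7 -0.4]
```

View pics/w1.png

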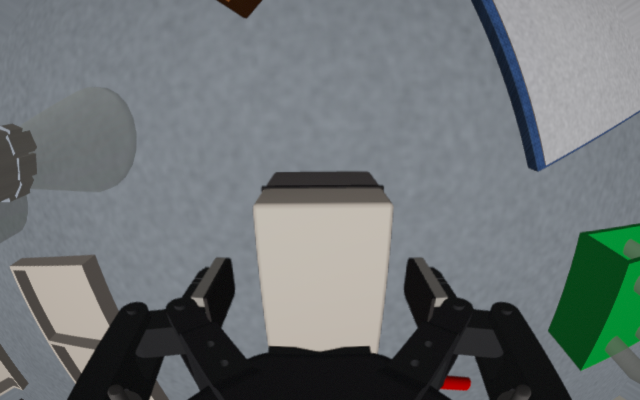

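The picture shows the box (grey sides, white lid) centred between the open fingers at (320,270) and square to them. Closing.

>>> servo_tool:
  dp:
    - [-1.5,0,-4]
    - [0,0,0]
    - [0,0,0]
    - [0,0,0]
    - [0,0,0]
    - [0,0,0]
  rotation:
    - [0,0,0]
    - [0,0,0]
    - [0,0,0]
    - [0,0,0]
    - [0,0,0]
    - [0,0,0]
  jaw: [0,0,0,0,0,0]
  force: 35

```text
t: 2.88
ee_pos: [0.5333, 0.4017, 0.0588]
tool_rot: [[-0.99, 0.14, 0.003], [0.14, 0.99, 0.003], [-0.003, 0.003, -1.0]]
force: [0.4, -1.1, 6.9]
width: 0.0533
finger_force: 39.5
```

>>> servo_tool:
  dp:
    - [0,0,-15]
    - [0,0,-25]
    - [0,0,-30]
    - [0,0,-30]
    - [0,0,0]
    - [0,0,0]
    - [0,0,0]
    - [0,0,0]
  rotation:
    - [0,0,0]
    - [0,0,0]
    - [0,0,7]
    - [0,0,7]
    - [0,0,7]
    - [0,0,7]
    - [0,0,7]
    - [0,0,7]
  jaw: [0,0,0,0,0,0,0,0]

```text
t: 3.55
ee_pos: [0.5321, 0.4008, 0.157]
tool_rot: [[-0.637, 0.771, 0.001], [0.771, 0.637, 0.0], [-0.0, 0.001, -1.0]]
force: [0.3, 0.2, -1.4]
width: 0.0533
finger_force: 38.6
```

>>> servo_tool:
  dp:
    - [0,0,0]
    - [0,0,0]
    - [0,0,0]
    - [0,0,0]
    - [0,0,0]
    - [0,0,0]
  rotation:
    - [0,0,7]
    - [0,0,7]
    - [0,0,7]
    - [0,0,7]
    - [0,0,7]
    - [0,0,0.4]
  jaw: [0,0,0,0,0,0]

```text
t: 4.05
ee_pos: [0.532, 0.4008, 0.1566]
tool_rot: [[-0.076, 0.997, 0.0], [0.997, 0.076, 0.0], [0.0, 0.0, -1.0]]
force: [-0.9, -0.1, -1.0]
width: 0.0535
finger_force: 38.6
```

```bash
python3 -c "
from h import *
to(.6955,-.1476,.1,94.6)"
```

```text
t 4.05 at [0.532  0.4008 0.1566] yaw 94.3 | turn -0.3 dp [-559.7  119.    56.6] tilt [ 0.  0. -1.] w 0.0535 F [-0.9 -0.1 -1. ]
```

>>> servo_tool:
  dp:
    - [-20,5,0]
    - [-38,8,0]
    - [-38,8,0]
    - [-38,8,0]
    - [-38,8,0]
    - [-38,8,0]
    - [-38,8,0]
    - [-38,8,0]
  rotation:
    - [0,0,0]
    - [0,0,0]
    - [0,0,0]
    - [0,0,0]
    - [0,0,0]
    - [0,0,0]
    - [0,0,0]
    - [0,0,0]
  jaw: [0,0,0,0,0,0,0,0]

```text
t: 4.72
ee_pos: [0.6157, 0.1187, 0.1568]
tool_rot: [[-0.083, 0.997, 0.001], [0.997, 0.083, 0.0], [0.0, 0.001, -1.0]]
force: [0.8, -0.5, -1.2]
width: 0.0534
finger_force: 38.6
```

>>> servo_tool:
  dp:
    - [-38,8,0]
    - [-38,8,0]
    - [-38,8,0]
    - [-38,8,0]
    - [-38,8,0]
    - [-38,8,0]
    - [-30,8,0]
    - [-16,2,0]
  rotation:
    - [0,0,0]
    - [0,0,0]
    - [0,0,0]
    - [0,0,0]
    - [0,0,0]
    - [0,0,0]
    - [0,0,0]
    - [0,0,0]
  jaw: [0,0,0,0,0,0,0,0]

```text
t: 5.38
ee_pos: [0.6957, -0.1519, 0.1561]
tool_rot: [[-0.079, 0.997, 0.001], [0.997, 0.079, -0.001], [-0.001, 0.0, -1.0]]
force: [-0.3, 0.3, -1.3]
width: 0.0533
finger_force: 38.6
```

```bash
python3 -c "
from h import *
to(.6955,-.1476,.0625,94.6);cv2.imwrite('pics/w2.png',read_camera('wrist'))"
```

```text
t 5.38 at [ 0.6957 -0.1519  0.1561] yaw 94.5 | turn -0.1 dp [ 4.3  0.2 93.6] tilt [ 0.001 -0.001 -1.   ] w 0.0533 F [-0.3  0.3 -1.3]
```

View pics/w2.png

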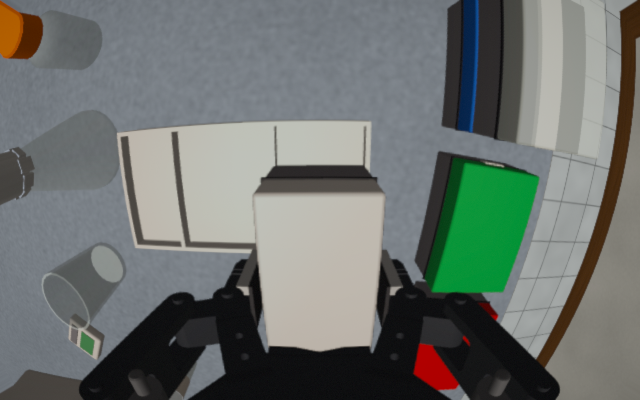

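The box hangs level over the end bay at (320,250), square to the tray, with the green box clear to the right. Lowering.

>>> servo_tool:
  dp:
    - [4.3,0,20]
    - [0,0,25]
    - [0,0,20]
    - [0,0,12]
    - [0,0,7]
    - [0,0,4]
    - [0,0,2]
    - [0,0,0]
  rotation:
    - [0,0,0]
    - [0,0,0]
    - [0,0,0]
    - [0,0,0]
    - [0,0,0]
    - [0,0,0]
    - [0,0,0]
    - [0,0,0]
  jaw: [0,0,0,0,0,0,0,0]

```text
t: 6.1
ee_pos: [0.695, -0.1436, 0.067]
tool_rot: [[-0.08, 0.997, 0.001], [0.997, 0.08, -0.0], [-0.0, 0.001, -1.0]]
force: [0.5, -0.3, -0.6]
width: 0.0533
finger_force: 38.6
```

>>> servo_tool:
  dp:
    - [0,0,1]
    - [0,0,1]
    - [0,0,0]
  rotation:
    - [0,0,0]
    - [0,0,0]
    - [0,0,0]
  jaw: [0,0,0]

```text
t: 6.35
ee_pos: [0.695, -0.1439, 0.0649]
tool_rot: [[-0.079, 0.997, 0.001], [0.997, 0.079, -0.0], [-0.0, 0.001, -1.0]]
force: [0.5, -0.3, -1.2]
width: 0.0535
finger_force: 38.6
```

>>> servo_tool:
  dp:
    - [-3.5,0,1]
    - [0,0,1]
    - [0,0,1]
    - [0,0,0]
  rotation:
    - [0,0,0]
    - [0,0,0]
    - [0,0,0]
    - [0,0,0]
  jaw: [0,0,0,0]

```text
t: 6.68
ee_pos: [0.6952, -0.1479, 0.0628]
tool_rot: [[-0.079, 0.997, 0.001], [0.997, 0.079, -0.001], [-0.001, 0.001, -1.0]]
force: [-2.9, -0.4, 5.9]
width: 0.0533
finger_force: 39.4
```

>>> servo_tool:
  dp:
    - [0,0,0]
    - [0,0,0]
    - [0,0,0]
    - [0,0,0]
    - [0,0,-20]
    - [0,0,-35]
    - [0,0,-40]
    - [0,0,-40]
  rotation:
    - [0,0,0]
    - [0,0,0]
    - [0,0,0]
    - [0,0,0]
    - [0,0,0]
    - [0,0,0]
    - [0,0,0]
    - [0,0,0]
  jaw: [0.7,0.75,0.85,0.9,0.9,0.9,0.9,0.9]

```text
t: 7.35
ee_pos: [0.6942, -0.1471, 0.1969]
tool_rot: [[-0.079, 0.997, -0.002], [0.997, 0.079, 0.001], [0.001, -0.002, -1.0]]
force: [2.0, -0.5, 0.9]
width: 0.0767
finger_force: 0.0
```

```bash
python3 -c "
from h import *
to(.433,-.0067,.22,180)
a=np.degrees(np.arctan2(-.122,.448))
to(.448,-.122,.22,180)"
```

```text
t 7.35 at [ 0.6942 -0.1471  0.1969] yaw 94.5 | turn -85.5 dp [261.2 140.4 -23.1] tilt [-0.002  0.001 -1.   ] w 0.0767 F [ 2.  -0.5  0.9]
t 7.35 at [ 0.6942 -0.1471  0.1969] yaw 94.5 | turn -85.5 dp [246.2  25.1 -23.1] tilt [-0.002  0.001 -1.   ] w 0.0767 F [ 2.  -0.5  0.9]
```

>>> servo_tool:
  dp:
    - [6,-34,0]
    - [6,-36,0]
    - [6,-36,0]
    - [6,-36,0]
    - [6,-36,0]
    - [6,-36,0]
    - [6,-26,0]
    - [2,-4,0]
  rotation:
    - [0,0,0]
    - [0,0,0]
    - [0,0,0]
    - [0,0,0]
    - [0,0,0]
    - [0,0,0]
    - [0,0,0]
    - [0,0,0]
  jaw: [1,1,1,1,1,1,1,1]

```text
t: 8.02
ee_pos: [0.4441, -0.1221, 0.1967]
tool_rot: [[-0.078, 0.997, -0.001], [0.997, 0.078, 0.0], [0.0, -0.001, -1.0]]
force: [0.9, -0.3, -0.6]
width: 0.0851
finger_force: 0.0
```

```bash
python3 -c "
from h import *
to(.4482,-.122,.136,94.6)
im=read_camera('wrist');cv2.imwrite('pics/w3.png',im)
t=read_camera('top');cv2.imwrite('pics/t3.png',t)"
```

```text
t 8.02 at [ 0.4441 -0.1221  0.1967] yaw 94.5 | turn -0.1 dp [-0.2  4.1 60.7] tilt [-0.001  0.    -1.   ] w 0.0851 F [ 0.9 -0.3 -0.6]
```

View pics/w3.png

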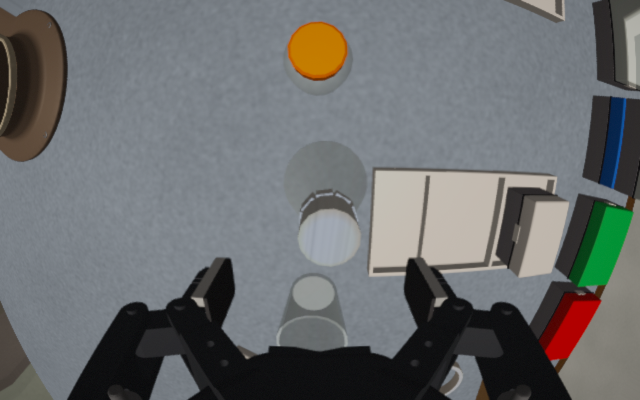

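The box stands in its end bay at (535,235). The flask's cap is at (330,236) between the fingers, and I'll work out its position from the fisheye.

```bash
cat >> h.py <<'E'
def wz(px,z):
    """wrist pixel -> world point on height z, for the present pose"""
    m=camera_model('wrist');K=np.array(m['mtx']);T=np.array(m['tool_from_camera']);o=get_obs()
    R=np.array(o['tool_rot']);p=np.array(o['ee_pos'])
    v=np.array([px[0]-K[0,2],px[1]-K[1,2]])/K[0,0];th=np.linalg.norm(v);d=np.r_[v/th*np.sin(th),np.cos(th)]
    d=R@T[:3,:3]@d;c=R@T[:3,3]+p
    return (c+d*(z-c[2])/d[2]).round(4)
E
python3 -c "
from h import *
print(wz((330,236),.15),wz((318,50),.108))
print(wz((355,168+4),.018))"
```

```text
[ 0.4526 -0.1165  0.15  ] [ 0.4369 -0.0065  0.108 ]
[ 0.4809 -0.1048  0.018 ]
```

>>> servo_tool:
  dp:
    - [3.5,6,10]
    - [0,0,20]
    - [0,0,20]
    - [0,0,10]
    - [0,0,0]
    - [0,0,0]
    - [0,0,0]
    - [0,0,0]
  rotation:
    - [0,0,0]
    - [0,0,0]
    - [0,0,0]
    - [0,0,0]
    - [0,0,0]
    - [0,0,0]
    - [0,0,0]
    - [0,0,0]
  jaw: [1,1,1,1,1,0.45,0.3,0]

```text
t: 8.78
ee_pos: [0.4549, -0.1189, 0.1372]
tool_rot: [[-0.079, 0.997, 0.002], [0.997, 0.079, -0.0], [-0.0, 0.002, -1.0]]
force: [-0.2, -1.0, -0.0]
width: 0.0514
finger_force: 0.0
```

>>> servo_tool:
  dp:
    - [0,0,0]
    - [0,0,0]
    - [0,0,0]
    - [0,0,0]
    - [0,0,0]
  rotation:
    - [0,0,0]
    - [0,0,0]
    - [0,0,0]
    - [0,0,0]
    - [0,0,0]
  jaw: [0,0,0,0,0]

```text
t: 9.2
ee_pos: [0.4538, -0.1189, 0.1372]
tool_rot: [[-0.079, 0.997, 0.001], [0.997, 0.079, -0.001], [-0.001, 0.001, -1.0]]
force: [-2.7, -0.2, 6.1]
width: 0.0369
finger_force: 34.6
```

>>> servo_tool:
  dp:
    - [0,0,-10]
    - [0,0,-20]
    - [0,0,-30]
    - [0,0,-35]
    - [10,9,-25]
    - [25,21,0]
    - [27,23,0]
    - [27,23,0]
  rotation:
    - [0,0,0]
    - [0,0,0]
    - [0,0,0]
    - [0,0,0]
    - [0,0,0]
    - [0,0,0]
    - [0,0,0]
    - [0,0,0]
  jaw: [0,0,0,0,0,0,0,0]

```text
t: 9.87
ee_pos: [0.5236, -0.0231, 0.2577]
tool_rot: [[-0.077, 0.997, 0.002], [0.997, 0.077, 0.0], [0.0, 0.002, -1.0]]
force: [0.7, -0.6, -2.9]
width: 0.0375
finger_force: 35.3
```

>>> servo_tool:
  dp:
    - [27,23,0]
    - [27,23,0]
    - [27,23,0]
    - [27,23,0]
    - [27,23,0]
    - [25,21,0]
    - [15,12,0]
    - [0,0,0]
  rotation:
    - [0,0,0]
    - [0,0,0]
    - [0,0,0]
    - [0,0,0]
    - [0,0,0]
    - [0,0,0]
    - [0,0,0]
    - [0,0,0]
  jaw: [0,0,0,0,0,0,0,0]

```text
t: 10.53
ee_pos: [0.658, 0.1659, 0.2546]
tool_rot: [[-0.082, 0.997, -0.001], [0.997, 0.082, 0.001], [0.001, -0.001, -1.0]]
force: [-1.4, 0.1, -2.5]
width: 0.037
finger_force: 36.7
```

```bash
python3 -c "
from h import *
to(.663,.169,.1412,94.5)
im=read_camera('wrist');cv2.imwrite('pics/w4.png',im)"
```

```text
t 10.53 at [0.658  0.1659 0.2546] yaw 94.7 | turn 0.2 dp [  2.7   5.2 113.4] tilt [-0.001  0.001 -1.   ] w 0.037 F [-1.4  0.1 -2.5]
```

View pics/w4.png

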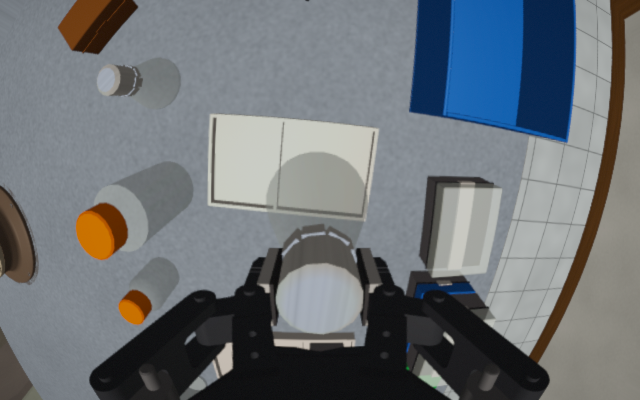

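The large flask hangs upright over the larger bay. The tray's rim corners are at (210,115), (378,128), (365,220) and (208,207). I'll check the tray position from those.

```bash
python3 -c "
from h import *
P=np.array([wz(p,.018) for p in [(210,115),(378,128),(365,220),(208,207)]]);print(P,P.mean(0))"
```

```text
[[0.522  0.2263 0.018 ]
 [0.7188 0.2243 0.018 ]
 [0.717  0.1112 0.018 ]
 [0.5194 0.1116 0.018 ]] [0.6193  0.16835 0.018  ]
```

>>> servo_tool:
  dp:
    - [2,4,20]
    - [0,0,25]
    - [0,0,25]
    - [0,0,20]
    - [0,0,12]
    - [0,0,5]
    - [0,0,2]
    - [0,0,0]
  rotation:
    - [0,0,0]
    - [0,0,0]
    - [0,0,0]
    - [0,0,0]
    - [0,0,0]
    - [0,0,0]
    - [0,0,0]
    - [0,0,0]
  jaw: [0,0,0,0,0,0,0,0]

```text
t: 11.25
ee_pos: [0.6601, 0.1639, 0.1479]
tool_rot: [[-0.078, 0.997, 0.0], [0.997, 0.078, 0.0], [0.0, 0.0, -1.0]]
force: [0.4, -0.7, -2.5]
width: 0.0373
finger_force: 36.7
```

>>> servo_tool:
  dp:
    - [0,0,1]
    - [0,0,1]
    - [0,0,1]
    - [0,0,0]
  rotation:
    - [0,0,0]
    - [0,0,0]
    - [0,0,0]
    - [0,0,0]
  jaw: [0,0,0,0]

```text
t: 11.58
ee_pos: [0.6604, 0.1645, 0.1447]
tool_rot: [[-0.079, 0.997, 0.001], [0.997, 0.079, 0.0], [0.0, 0.001, -1.0]]
force: [0.5, -0.5, -2.7]
width: 0.0372
finger_force: 36.7
```

Correcting about 4 mm in y and going down the last few millimetres.

>>> servo_tool:
  dp:
    - [4,2,1]
    - [0,0,1]
    - [0,0,1]
    - [0,0,1]
    - [0,0,0]
  rotation:
    - [0,0,0]
    - [0,0,0]
    - [0,0,0]
    - [0,0,0]
    - [0,0,0]
  jaw: [0,0,0,0,0]

```text
t: 12.0
ee_pos: [0.662, 0.1688, 0.1412]
tool_rot: [[-0.079, 0.997, 0.001], [0.997, 0.079, 0.0], [0.0, 0.001, -1.0]]
force: [-1.8, -0.6, 3.7]
width: 0.037
finger_force: 37.2
```

>>> servo_tool:
  dp:
    - [0,0,0]
    - [0,0,0]
    - [0,0,0]
    - [0,0,0]
    - [0,0,-15]
    - [0,0,-25]
    - [0,0,-30]
    - [0,0,0]
  rotation:
    - [0,0,0]
    - [0,0,0]
    - [0,0,0]
    - [0,0,0]
    - [0,0,0]
    - [0,0,0]
    - [0,0,0]
    - [0,0,0]
  jaw: [0.5,0.6,0.8,1,1,1,1,1]

```text
t: 12.67
ee_pos: [0.6637, 0.1689, 0.2167]
tool_rot: [[-0.079, 0.997, 0.008], [0.997, 0.079, 0.002], [0.001, 0.008, -1.0]]
force: [-0.6, -0.1, 1.3]
width: 0.0853
finger_force: 0.0
```

```bash
python3 -c "
from h import *
to(.435,-.0066,.2,94.5)"
```

```text
t 12.67 at [0.6637 0.1689 0.2167] yaw 94.5 | turn 0.0 dp [-157.  -241.7   16.7] tilt [ 0.008  0.002 -1.   ] w 0.0853 F [-0.6 -0.1  1.3]
```

>>> servo_tool:
  dp:
    - [-12,-18,0]
    - [-22,-33,0]
    - [-22,-34,0]
    - [-22,-34,0]
    - [-22,-34,0]
    - [-22,-34,0]
    - [-22,-34,0]
    - [-13,-20,0]
  rotation:
    - [0,0,0]
    - [0,0,0]
    - [0,0,0]
    - [0,0,0]
    - [0,0,0]
    - [0,0,0]
    - [0,0,0]
    - [0,0,0]
  jaw: [1,1,1,1,1,1,1,1]

```text
t: 13.33
ee_pos: [0.4309, -0.0085, 0.2104]
tool_rot: [[-0.078, 0.997, -0.0], [0.997, 0.078, -0.001], [-0.001, -0.0, -1.0]]
force: [0.4, -0.3, -0.1]
width: 0.0855
finger_force: 0.0
```

>>> servo_tool:
  dp:
    - [0,0,30]
    - [0,0,30]
    - [0,0,10]
    - [0,0,0]
  rotation:
    - [0,0,0]
    - [0,0,0]
    - [0,0,0]
    - [0,0,0]
  jaw: [1,1,1,1]

```text
t: 13.67
ee_pos: [0.4322, -0.007, 0.1381]
tool_rot: [[-0.079, 0.997, -0.004], [0.997, 0.079, 0.0], [0.0, -0.004, -1.0]]
force: [-0.5, -0.6, -0.2]
width: 0.0854
finger_force: 0.0
```

```bash
python3 -c "
from h import *
to(.435,-.0066,.1,94.5)
im=read_camera('wrist');cv2.imwrite('pics/w5.png',im)
h=cv2.cvtColor(im,cv2.COLOR_BGR2HSV);m=((h[...,0]<16)&(h[...,1]>150)&(h[...,2]>190)).astype('uint8')
n,l,s,c=cv2.connectedComponentsWithStats(m)
for i in range(1,n):
  if s[i,4]>500: print(s[i],c[i],wz(c[i],.108))
for q in boxes_of('wrist','flask_large_mid')[:1]: print(q)"
```

```text
t 13.67 at [ 0.4322 -0.007   0.1381] yaw 94.5 | turn 0.0 dp [ 0.2  2.8 38.1] tilt [-0.004  0.    -1.   ] w 0.0854 F [-0.5 -0.6 -0.2]
{'location': [583.6, 46.9], 'confidence': 0.69}
```

>>> servo_tool:
  dp:
    - [0,2.5,14]
    - [0,0,16]
    - [0,0,8]
    - [0,0,0]
    - [0,0,0]
    - [0,0,0]
    - [0,0,0]
    - [0,0,0]
  rotation:
    - [0,0,0]
    - [0,0,0]
    - [0,0,0]
    - [0,0,0]
    - [0,0,0]
    - [0,0,0]
    - [0,0,0]
    - [0,0,0]
  jaw: [1,1,1,1,0.5,0.4,0,0]

```text
t: 14.43
ee_pos: [0.4369, -0.0068, 0.1031]
tool_rot: [[-0.079, 0.997, 0.001], [0.997, 0.079, -0.0], [-0.0, 0.001, -1.0]]
force: [-6.8, 0.2, 15.8]
width: 0.0391
finger_force: 34.8
```

>>> servo_tool:
  dp:
    - [0,0,0]
    - [0,0,0]
    - [0,0,0]
    - [0,0,0]
  rotation:
    - [0,0,0]
    - [0,0,0]
    - [0,0,0]
    - [0,0,0]
  jaw: [0,0,0,0]

```text
t: 14.77
ee_pos: [0.4367, -0.0068, 0.1032]
tool_rot: [[-0.079, 0.997, 0.001], [0.997, 0.079, -0.0], [-0.0, 0.001, -1.0]]
force: [-2.7, -0.6, 5.4]
width: 0.039
finger_force: 34.8
```

```bash
python3 -c "
from h import *
to(.565,.17,.2,94.5)"
```

```text
t 14.77 at [ 0.4367 -0.0068  0.1032] yaw 94.5 | turn 0.0 dp [166.2 141.7 -96.8] tilt [ 0.001 -0.    -1.   ] w 0.039 F [-2.7 -0.6  5.4]
```

>>> servo_tool:
  dp:
    - [0,0,-10]
    - [0,0,-25]
    - [0,0,-35]
    - [-1,15,-10]
    - [-3,33,0]
    - [-3,36,0]
    - [-2,30,0]
    - [-1,14,0]
  rotation:
    - [0,0,0]
    - [0,0,0]
    - [0,0,0]
    - [0,0,0]
    - [0,0,0]
    - [0,0,0]
    - [0,0,0]
    - [0,0,0]
  jaw: [0,0,0,0,0,0,0,0]

```text
t: 15.43
ee_pos: [0.5682, -0.0066, 0.1823]
tool_rot: [[-0.079, 0.997, 0.002], [0.997, 0.079, 0.0], [-0.0, 0.002, -1.0]]
force: [-0.5, 0.3, -2.1]
width: 0.0388
finger_force: 36.5
```

>>> servo_tool:
  dp:
    - [15,1,0]
    - [32,3,0]
    - [35,3,0]
    - [35,3,0]
    - [32,2,0]
    - [20,2,0]
    - [8,0,0]
    - [0,0,0]
  rotation:
    - [0,0,0]
    - [0,0,0]
    - [0,0,0]
    - [0,0,0]
    - [0,0,0]
    - [0,0,0]
    - [0,0,0]
    - [0,0,0]
  jaw: [0,0,0,0,0,0,0,0]

```text
t: 16.1
ee_pos: [0.5646, 0.1726, 0.1823]
tool_rot: [[-0.082, 0.997, -0.0], [0.997, 0.082, -0.0], [0.0, -0.0, -1.0]]
force: [0.8, -0.5, -2.8]
width: 0.039
finger_force: 36.6
```

```bash
python3 -c "
from h import *
to(.565,.17,.1072,94.5)"
```

```text
t 16.1 at [0.5646 0.1726 0.1823] yaw 94.7 | turn 0.2 dp [-2.6  0.1 75.1] tilt [-0. -0. -1.] w 0.039 F [ 0.8 -0.5 -2.8]
```

>>> servo_tool:
  dp:
    - [-2,0,15]
    - [0,0,22]
    - [0,0,18]
    - [0,0,10]
    - [0,0,4]
    - [0,0,2]
    - [0,0,1]
    - [0,0,0]
  rotation:
    - [0,0,0]
    - [0,0,0]
    - [0,0,0]
    - [0,0,0]
    - [0,0,0]
    - [0,0,0]
    - [0,0,0]
    - [0,0,0]
  jaw: [0,0,0,0,0,0,0,0]

```text
t: 16.77
ee_pos: [0.5656, 0.1688, 0.1112]
tool_rot: [[-0.079, 0.997, 0.001], [0.997, 0.079, 0.0], [0.0, 0.001, -1.0]]
force: [0.5, 0.8, -1.6]
width: 0.0389
finger_force: 36.6
```

>>> servo_tool:
  dp:
    - [0,0,1]
    - [0,0,1]
    - [0,0,1]
    - [0,0,1]
    - [0,0,0]
    - [0,0,0]
  rotation:
    - [0,0,0]
    - [0,0,0]
    - [0,0,0]
    - [0,0,0]
    - [0,0,0]
    - [0,0,0]
  jaw: [0,0,0,0,0,0]

```text
t: 17.27
ee_pos: [0.5653, 0.1691, 0.1073]
tool_rot: [[-0.079, 0.997, 0.001], [0.997, 0.079, 0.001], [0.0, 0.001, -1.0]]
force: [-1.8, -1.0, 5.0]
width: 0.0389
finger_force: 37.3
```

>>> servo_tool:
  dp:
    - [0,0,0]
    - [0,0,0]
    - [0,0,0]
    - [0,0,0]
    - [0,0,-15]
    - [0,0,-30]
    - [0,0,-40]
    - [0,0,-20]
  rotation:
    - [0,0,0]
    - [0,0,0]
    - [0,0,0]
    - [0,0,0]
    - [0,0,0]
    - [0,0,0]
    - [0,0,0]
    - [0,0,0]
  jaw: [0.5,0.6,0.8,0.85,0.85,0.85,1,1]

```text
t: 17.93
ee_pos: [0.5658, 0.1691, 0.2152]
tool_rot: [[-0.079, 0.997, 0.003], [0.997, 0.079, 0.001], [0.001, 0.004, -1.0]]
force: [0.1, 0.3, 0.9]
width: 0.0852
finger_force: 0.0
```

```bash
python3 -c "
from h import *
to(.4401,.2632,.2,94.5)"
```

```text
t 17.93 at [0.5658 0.1691 0.2152] yaw 94.5 | turn 0.0 dp [ 103.6 -117.9   15.2] tilt [ 0.003  0.001 -1.   ] w 0.0852 F [0.1 0.3 0.9]
```

>>> servo_tool:
  dp:
    - [15,-15,0]
    - [24,-27,0]
    - [24,-28,0]
    - [23,-27,0]
    - [14,-17,4]
    - [4,-4,20]
    - [0,0,20]
    - [0,0,0]
  rotation:
    - [0,0,0]
    - [0,0,0]
    - [0,0,0]
    - [0,0,0]
    - [0,0,0]
    - [0,0,0]
    - [0,0,0]
    - [0,0,0]
  jaw: [1,1,1,1,1,1,1,1]

```text
t: 18.6
ee_pos: [0.4371, 0.2629, 0.164]
tool_rot: [[-0.08, 0.997, -0.004], [0.997, 0.08, -0.003], [-0.002, -0.004, -1.0]]
force: [-0.1, -0.1, 0.2]
width: 0.0853
finger_force: 0.0
```

```bash
python3 -c "
from h import *
to(.4401,.2632,.1,94.5)
im=read_camera('wrist');cv2.imwrite('pics/w6.png',im)"
```

```text
t 18.6 at [0.4371 0.2629 0.164 ] yaw 94.6 | turn 0.1 dp [ 0.1  3.  64. ] tilt [-0.004 -0.003 -1.   ] w 0.0853 F [-0.1 -0.1  0.2]
```

View pics/w6.png

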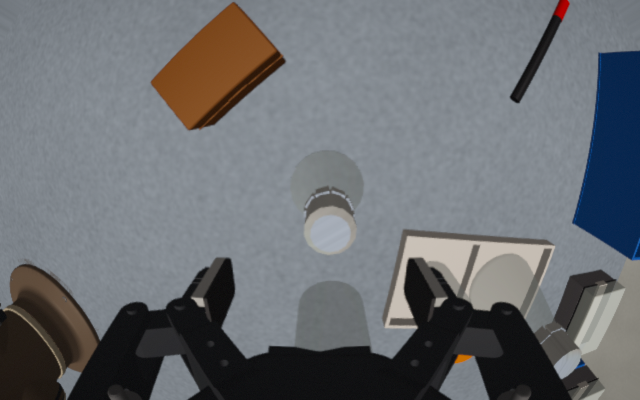

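The small flask's cap is at (330,233), close to mid-jaw. In tray 2 the flask and bottle stand in their bays. I'll correct about 8 mm in tool y and 3 mm in tool x, then grasp.

>>> servo_tool:
  dp:
    - [3,7,14]
    - [0,0,22]
    - [0,0,18]
    - [0,0,9]
    - [0,0,0]
    - [0,0,0]
    - [0,0,0]
    - [0,0,0]
  rotation:
    - [0,0,0]
    - [0,0,0]
    - [0,0,0]
    - [0,0,0]
    - [0,0,0]
    - [0,0,0]
    - [0,0,0]
    - [0,0,0]
  jaw: [1,1,1,1,0.6,0.45,0.3,0]

```text
t: 19.32
ee_pos: [0.4468, 0.2672, 0.1058]
tool_rot: [[-0.079, 0.997, 0.002], [0.997, 0.079, 0.001], [0.001, 0.002, -1.0]]
force: [-1.3, 0.9, 1.2]
width: 0.0387
finger_force: 1.0
```

>>> servo_tool:
  dp:
    - [0,0,0]
    - [0,0,0]
    - [0,0,0]
    - [0,0,0]
    - [0,0,0]
    - [0,0,0]
  rotation:
    - [0,0,0]
    - [0,0,0]
    - [0,0,0]
    - [0,0,0]
    - [0,0,0]
    - [0,0,0]
  jaw: [0,0,0,0,0,0]

```text
t: 19.82
ee_pos: [0.4465, 0.2673, 0.1055]
tool_rot: [[-0.079, 0.997, 0.002], [0.997, 0.079, 0.001], [0.001, 0.002, -1.0]]
force: [-0.8, 0.5, 6.0]
width: 0.0312
finger_force: 36.2
```

```bash
python3 -c "
from h import *
to(.6087,-.1546,.25,94.5)
"
```

```text
t 19.82 at [0.4465 0.2673 0.1055] yaw 94.5 | turn 0.0 dp [-433.3  128.6 -144.5] tilt [ 0.002  0.001 -1.   ] w 0.0312 F [-0.8  0.5  6. ]
```

>>> servo_tool:
  dp:
    - [0,0,-10]
    - [0,0,-25]
    - [0,0,-35]
    - [0,0,-38]
    - [0,0,-38]
    - [0,0,-34]
    - [0,0,-12]
    - [-12,4,0]
  rotation:
    - [0,0,0]
    - [0,0,0]
    - [0,0,0]
    - [0,0,0]
    - [0,0,0]
    - [0,0,0]
    - [0,0,0]
    - [0,0,0]
  jaw: [0,0,0,0,0,0,0,0]

```text
t: 20.48
ee_pos: [0.4514, 0.2567, 0.3005]
tool_rot: [[-0.081, 0.997, 0.005], [0.997, 0.081, 0.004], [0.003, 0.005, -1.0]]
force: [0.7, -0.8, -1.0]
width: 0.0309
finger_force: 36.1
```

>>> servo_tool:
  dp:
    - [-27,8,0]
    - [-37,11,0]
    - [-37,11,0]
    - [-37,11,0]
    - [-37,11,0]
    - [-37,11,0]
    - [-37,11,0]
    - [-37,11,0]
  rotation:
    - [0,0,0]
    - [0,0,0]
    - [0,0,0]
    - [0,0,0]
    - [0,0,0]
    - [0,0,0]
    - [0,0,0]
    - [0,0,0]
  jaw: [0,0,0,0,0,0,0,0]

```text
t: 21.15
ee_pos: [0.5578, -0.0258, 0.2951]
tool_rot: [[-0.079, 0.997, -0.002], [0.997, 0.079, -0.0], [0.0, -0.002, -1.0]]
force: [1.6, 0.9, -1.9]
width: 0.0312
finger_force: 36.1
```

>>> servo_tool:
  dp:
    - [-37,11,0]
    - [-37,11,0]
    - [-35,10,0]
    - [-20,7,0]
    - [-6,2,0]
    - [0,0,0]
  rotation:
    - [0,0,0]
    - [0,0,0]
    - [0,0,0]
    - [0,0,0]
    - [0,0,0]
    - [0,0,0]
  jaw: [0,0,0,0,0,0]

```text
t: 21.65
ee_pos: [0.6094, -0.1568, 0.2941]
tool_rot: [[-0.076, 0.997, -0.003], [0.997, 0.076, 0.001], [0.001, -0.003, -1.0]]
force: [-0.2, 0.3, -1.9]
width: 0.0309
finger_force: 36.1
```

```bash
python3 -c "
from h import *
to(.6087,-.1546,.1095,94.5)
"
```

```text
t 21.65 at [ 0.6094 -0.1568  0.2941] yaw 94.4 | turn -0.1 dp [  2.2  -0.5 184.6] tilt [-0.003  0.001 -1.   ] w 0.0309 F [-0.2  0.3 -1.9]
```

>>> servo_tool:
  dp:
    - [1,0,15]
    - [0,0,30]
    - [0,0,36]
    - [0,0,36]
    - [0,0,30]
    - [0,0,18]
    - [0,0,9]
    - [0,0,4]
  rotation:
    - [0,0,0]
    - [0,0,0]
    - [0,0,0]
    - [0,0,0]
    - [0,0,0]
    - [0,0,0]
    - [0,0,0]
    - [0,0,0]
  jaw: [0,0,0,0,0,0,0,0]

```text
t: 22.32
ee_pos: [0.6082, -0.1522, 0.1165]
tool_rot: [[-0.08, 0.997, -0.003], [0.997, 0.08, 0.001], [0.001, -0.003, -1.0]]
force: [-1.0, -0.0, -1.4]
width: 0.0312
finger_force: 36.1
```

>>> servo_tool:
  dp:
    - [0,0,1]
    - [0,0,1]
    - [0,0,0]
    - [0,0,0]
  rotation:
    - [0,0,0]
    - [0,0,0]
    - [0,0,0]
    - [0,0,0]
  jaw: [0,0,0,0]

```text
t: 22.65
ee_pos: [0.6104, -0.1537, 0.1178]
tool_rot: [[-0.079, 0.997, 0.002], [0.997, 0.079, -0.001], [-0.001, 0.002, -1.0]]
force: [0.6, 0.4, -1.0]
width: 0.0314
finger_force: 36.1
```

>>> servo_tool:
  dp:
    - [0,0,2]
    - [0,0,2]
    - [0,0,1]
    - [0,0,1]
    - [0,0,1]
    - [0,0,1]
    - [0,0,0]
    - [0,0,0]
  rotation:
    - [0,0,0]
    - [0,0,0]
    - [0,0,0]
    - [0,0,0]
    - [0,0,0]
    - [0,0,0]
    - [0,0,0]
    - [0,0,0]
  jaw: [0,0,0,0,0,0,0,0]

```text
t: 23.32
ee_pos: [0.6096, -0.1537, 0.1096]
tool_rot: [[-0.079, 0.997, 0.001], [0.997, 0.079, -0.001], [-0.001, 0.001, -1.0]]
force: [-2.6, -0.4, 6.3]
width: 0.0311
finger_force: 37.2
```

>>> servo_tool:
  dp:
    - [0,0,0]
    - [0,0,0]
    - [0,0,0]
    - [0,0,0]
    - [0,0,-15]
    - [0,0,-30]
    - [0,0,-35]
    - [0,0,-10]
  rotation:
    - [0,0,0]
    - [0,0,0]
    - [0,0,0]
    - [0,0,0]
    - [0,0,0]
    - [0,0,0]
    - [0,0,0]
    - [0,0,0]
  jaw: [0.45,0.6,0.8,0.85,0.85,0.85,1,1]

```text
t: 23.98
ee_pos: [0.6111, -0.1539, 0.2034]
tool_rot: [[-0.079, 0.997, 0.006], [0.997, 0.079, -0.001], [-0.002, 0.006, -1.0]]
force: [-0.0, -0.1, 1.2]
width: 0.0853
finger_force: 0.0
```

```bash
python3 -c "
from h import *
to(.5353,-.3969,.17,94.5)"
```

```text
t 23.98 at [ 0.6111 -0.1539  0.2034] yaw 94.5 | turn 0.0 dp [-236.3  -94.6   33.4] tilt [ 0.006 -0.001 -1.   ] w 0.0853 F [-0.  -0.1  1.2]
```

>>> servo_tool:
  dp:
    - [-18,-8,0]
    - [-35,-14,0]
    - [-36,-14,0]
    - [-36,-14,0]
    - [-36,-14,0]
    - [-36,-14,0]
    - [-28,-12,0]
    - [-11,-4,30]
  rotation:
    - [0,0,0]
    - [0,0,0]
    - [0,0,0]
    - [0,0,0]
    - [0,0,0]
    - [0,0,0]
    - [0,0,0]
    - [0,0,0]
  jaw: [1,1,1,1,1,1,1,1]

```text
t: 24.65
ee_pos: [0.535, -0.4018, 0.1735]
tool_rot: [[-0.075, 0.997, 0.007], [0.997, 0.075, -0.007], [-0.007, 0.007, -1.0]]
force: [-0.6, 0.4, 0.7]
width: 0.0854
finger_force: 0.0
```

```bash
python3 -c "
from h import *
to(.5353,-.3969,.110,94.5)
im=read_camera('wrist');cv2.imwrite('pics/w7.png',im)"
```

```text
t 24.65 at [ 0.535  -0.4018  0.1735] yaw 94.3 | turn -0.2 dp [ 4.9  0.7 63.5] tilt [ 0.007 -0.007 -1.   ] w 0.0854 F [-0.6  0.4  0.7]
```

View pics/w7.png

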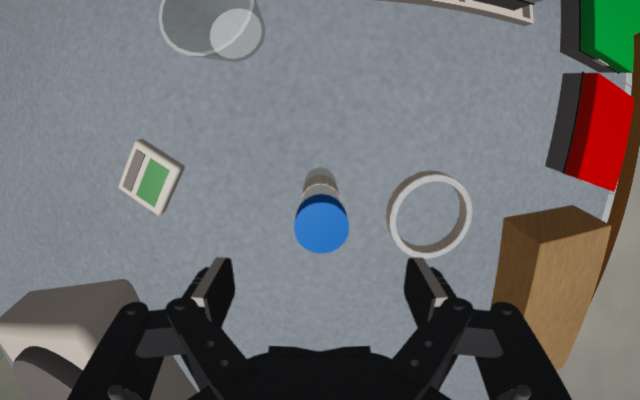

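```bash
python3 -c "
from h import *
print(wz((322,223),.116))
to(.5353,-.3969,.110,94.5)"
```

```text
[ 0.5321 -0.3869  0.116 ]
t 24.7 at [ 0.5325 -0.4004  0.1635] yaw 94.3 | turn -0.2 dp [ 3.3  3.1 53.5] tilt [-0.002 -0.    -1.   ] w 0.0856 F [-1.5  0.5 -5. ]
```

>>> servo_tool:
  dp:
    - [6,2,0]
    - [0,0,0]
    - [0,0,0]
  rotation:
    - [0,0,0]
    - [0,0,0]
    - [0,0,0]
  jaw: [1,1,1]

```text
t: 24.95
ee_pos: [0.5368, -0.3889, 0.1693]
tool_rot: [[-0.081, 0.997, 0.001], [0.997, 0.081, -0.0], [-0.0, 0.001, -1.0]]
force: [0.3, 0.5, 0.7]
width: 0.0855
finger_force: 0.0
```

```bash
python3 -c "
from h import *
get_obs();im=read_camera('wrist')
h=cv2.cvtColor(im,cv2.COLOR_BGR2HSV);m=((h[...,0]>95)&(h[...,0]<125)&(h[...,1]>150)&(h[...,2]>150)).astype('uint8');m[:,:220]=0;m[:,420:]=0
n,l,s,c=cv2.connectedComponentsWithStats(m);k=1+np.argmax(s[1:,4]);print(s[k],c[k],wz(c[k],.116))
to(.5353,-.3969,.110,94.5)"
```

```text
[ 291  226   53   48 2057] [317.02965484 249.47204667] [ 0.5355 -0.3957  0.116 ]
t 25.0 at [ 0.5371 -0.3891  0.1696] yaw 94.6 | turn 0.1 dp [-7.7 -2.4 59.6] tilt [ 0.001 -0.001 -1.   ] w 0.0857 F [0.2 0.5 0.4]
```

Settled, the two cameras agree at (0.5355, -0.396). Grasping.

>>> servo_tool:
  dp:
    - [-7,-2,14]
    - [0,0,20]
    - [0,0,16]
    - [0,0,8]
    - [0,0,0]
    - [0,0,0]
    - [0,0,0]
    - [0,0,0]
  rotation:
    - [0,0,0]
    - [0,0,0]
    - [0,0,0]
    - [0,0,0]
    - [0,0,0]
    - [0,0,0]
    - [0,0,0]
    - [0,0,0]
  jaw: [1,1,1,1,0.6,0.45,0.3,0]
  force: 25

```text
t: 25.67
ee_pos: [0.5354, -0.3975, 0.1119]
tool_rot: [[-0.079, 0.997, 0.002], [0.997, 0.079, -0.001], [-0.002, 0.002, -1.0]]
force: [0.2, -1.2, 1.0]
width: 0.0393
finger_force: 0.0
```

>>> servo_tool:
  dp:
    - [0,0,0]
    - [0,0,0]
    - [0,0,0]
    - [0,0,0]
    - [0,0,0]
  rotation:
    - [0,0,0]
    - [0,0,0]
    - [0,0,0]
    - [0,0,0]
    - [0,0,0]
  jaw: [0,0,0,0,0]

```text
t: 26.08
ee_pos: [0.5353, -0.3977, 0.1119]
tool_rot: [[-0.079, 0.997, 0.002], [0.997, 0.079, -0.002], [-0.002, 0.002, -1.0]]
force: [0.5, -0.4, 7.2]
width: 0.0329
finger_force: 24.7
```

```bash
python3 -c "
from h import *
to(.533,-.1607,.18,94.5)"
```

```text
t 26.08 at [ 0.5353 -0.3977  0.1119] yaw 94.5 | turn 0.0 dp [236.5  16.3 -68.1] tilt [ 0.002 -0.002 -1.   ] w 0.0329 F [ 0.5 -0.4  7.2]
```

>>> servo_tool:
  dp:
    - [0,0,-10]
    - [0,0,-25]
    - [0,0,-30]
    - [10,1,-25]
    - [26,2,0]
    - [34,2,0]
    - [36,2,0]
    - [36,2,0]
  rotation:
    - [0,0,0]
    - [0,0,0]
    - [0,0,0]
    - [0,0,0]
    - [0,0,0]
    - [0,0,0]
    - [0,0,0]
    - [0,0,0]
  jaw: [0,0,0,0,0,0,0,0]

```text
t: 26.75
ee_pos: [0.5319, -0.2539, 0.2007]
tool_rot: [[-0.078, 0.997, -0.0], [0.997, 0.078, 0.0], [0.0, -0.0, -1.0]]
force: [-0.1, 0.7, -0.5]
width: 0.0334
finger_force: 25.0
```

>>> servo_tool:
  dp:
    - [36,2,0]
    - [32,2,0]
    - [20,2,0]
    - [6,1,0]
    - [0,0,0]
    - [0,0,0]
  rotation:
    - [0,0,0]
    - [0,0,0]
    - [0,0,0]
    - [0,0,0]
    - [0,0,0]
    - [0,0,0]
  jaw: [0,0,0,0,0,0]

```text
t: 27.25
ee_pos: [0.5321, -0.1611, 0.2006]
tool_rot: [[-0.079, 0.997, 0.0], [0.997, 0.079, -0.001], [-0.001, 0.0, -1.0]]
force: [0.6, -0.3, -0.3]
width: 0.0333
finger_force: 25.0
```

```bash
python3 -c "
from h import *
to(.533,-.1607,.1159,94.5)
im=read_camera('wrist');cv2.imwrite('pics/w8.png',im)"
```

```text
t 27.25 at [ 0.5321 -0.1611  0.2006] yaw 94.5 | turn 0.0 dp [ 0.3  0.9 84.7] tilt [ 0.    -0.001 -1.   ] w 0.0333 F [ 0.6 -0.3 -0.3]
```

View pics/w8.png

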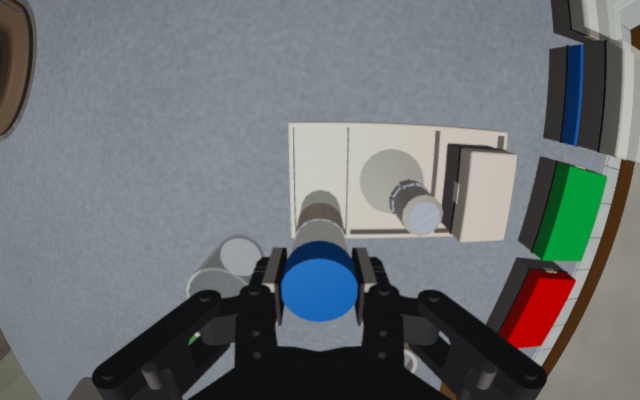

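The tube (blue cap at 320,280) is over the narrow bay at (320,185). The small flask at (395,185) and the box at (480,195) stand in their bays. Lowering.

>>> servo_tool:
  dp:
    - [0,0,15]
    - [0,0,25]
    - [0,0,20]
    - [0,0,12]
    - [0,0,6]
    - [0,0,2]
    - [0,0,0]
    - [0,0,0]
  rotation:
    - [0,0,0]
    - [0,0,0]
    - [0,0,0]
    - [0,0,0]
    - [0,0,0]
    - [0,0,0]
    - [0,0,0]
    - [0,0,0]
  jaw: [0,0,0,0,0,0,0,0]

```text
t: 27.97
ee_pos: [0.5325, -0.1614, 0.1211]
tool_rot: [[-0.078, 0.997, 0.001], [0.997, 0.078, -0.0], [-0.0, 0.001, -1.0]]
force: [0.8, -0.9, -0.8]
width: 0.033
finger_force: 25.0
```

>>> servo_tool:
  dp:
    - [0,0,1]
    - [0,0,1]
    - [0,0,1]
    - [0,0,1]
    - [0,0,1]
    - [0,0,0]
    - [0,0,0]
  rotation:
    - [0,0,0]
    - [0,0,0]
    - [0,0,0]
    - [0,0,0]
    - [0,0,0]
    - [0,0,0]
    - [0,0,0]
  jaw: [0,0,0,0,0,0,0]

```text
t: 28.55
ee_pos: [0.5322, -0.1607, 0.1159]
tool_rot: [[-0.079, 0.997, 0.001], [0.997, 0.079, -0.0], [-0.0, 0.001, -1.0]]
force: [-0.6, 0.2, 3.6]
width: 0.033
finger_force: 25.2
```

Contact at the expected height. Opening part way so the finger stays clear of the small flask, then rising and backing off.

>>> servo_tool:
  dp:
    - [0,0,0]
    - [0,0,0]
    - [0,0,0]
    - [0,0,0]
    - [0,0,-12]
    - [0,0,-30]
    - [0,0,-35]
    - [0,0,-35]
  rotation:
    - [0,0,0]
    - [0,0,0]
    - [0,0,0]
    - [0,0,0]
    - [0,0,0]
    - [0,0,0]
    - [0,0,0]
    - [0,0,0]
  jaw: [0.45,0.55,0.65,0.7,0.7,0.7,0.7,0.7]

```text
t: 29.22
ee_pos: [0.5313, -0.1605, 0.2278]
tool_rot: [[-0.079, 0.997, -0.002], [0.997, 0.079, 0.001], [0.001, -0.002, -1.0]]
force: [1.7, -0.2, 0.8]
width: 0.0597
finger_force: 0.0
```

>>> servo_tool:
  dp:
    - [0,-35,-20]
    - [0,-38,-10]
    - [0,-38,0]
    - [0,-38,0]
    - [0,-38,0]
    - [0,-38,0]
    - [0,0,0]
    - [0,0,0]
  rotation:
    - [0,0,0]
    - [0,0,0]
    - [0,0,0]
    - [0,0,0]
    - [0,0,0]
    - [0,0,0]
    - [0,0,0]
    - [0,0,0]
  jaw: [0.7,0.7,0.7,0.7,0.7,0.7,0.7,0.7]

```text
t: 29.88
ee_pos: [0.3064, -0.1785, 0.2578]
tool_rot: [[-0.077, 0.997, 0.002], [0.997, 0.077, -0.001], [-0.001, 0.002, -1.0]]
force: [1.1, 0.3, -0.3]
width: 0.0599
finger_force: 0.0
```

Run:
```python
from h import *
print(get_obs()['ee_pos'])
t=read_camera('top');s=read_camera('side')
a=cv2.resize(t[110:290,140:480],None,fx=1.6,fy=1.6,interpolation=cv2.INTER_CUBIC);b=cv2.resize(s[90:340,200:480],(544,300))
b=cv2.copyMakeBorder(b,0,0,0,0,0); cv2.imwrite('pics/end.png',np.vstack([a,cv2.resize(b,(a.shape[1],300))]))
```

```text
[ 0.30637189 -0.17853186  0.25784549]
```

View pics/end.png

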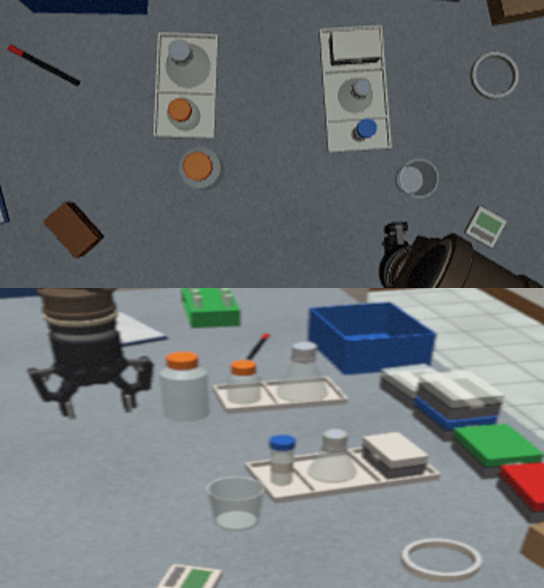

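The final picture shows all five items upright in their bays: flask (185,60), bottle (182,112), box (355,47), small flask (357,92), tube (365,130). The tall bottle and beaker are untouched, and the arm is clear.

```bash
python3 -c "
from plant import *
print(sign_off())"
```

```text
the job is handed in; nothing more can be done
None
```

Both kits are made up and the job is handed in. All five items stand upright in their bays, the tall bottle and beaker look unmoved, and it took about 30 s of the 136 s allowed. `sign_off()` returned no verdict, so this rests on the final camera pictures.

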